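# Dial open the kitchen medicine lockbox

### The job

Unlock the white medicine lockbox by turning its black dial with the red crank knob, bringing the colour dots to the yellow pointer: clockwise, passing the red dot once and stopping on it the second time; then counter-clockwise, passing the blue dot once and stopping on it the second time; then clockwise again until the lock drops and the dial stops dead - the crank arm is sprung, so feel for the stop and never bend it hard. Then slide the aluminium cover fully open by its black grip and let go, without shifting the other kitchen things.

Things in the scene. Friction and masses are not known exactly. Their poses are not given: they have to be found in the camera images.
- lockbox: fixed white steel box, 180 mm along its x, 300 mm along its y, 90 mm high. Origin: centre of its underside. z up, -x is its front (faces the robot, turned by up to 0.4 rad). The dial is on the +y part of the top, the sliding cover on the -y part.
- dial_axis (a point): point on the dial's vertical turning axis, 42 mm above the box's top (the height at which to hold the red knob), in the box frame at (0, 80, 132) mm. The dial is a black disc 96 mm across with white ticks and, near its rim, a red and a blue dot. The dial is a real wheel lock with two hidden wheels behind it: each is picked up only after nearly a turn, so the passes are needed.
- pointer (a point): tip of the yellow pointer on the box's top, just beyond the dial's rim, on the box's +x side of the axis, 56 mm from it. A mark is set when it stands in line with the pointer to within 0.14 rad (8 degrees). A mark overrun by more than that means beginning the whole combination again.
- red_mark (a point): centre of the red dot on the dial, 38 mm from the axis; it is at the pointer when joint dial reads 2.4 rad plus any whole turns (6.283)
- blue_mark (a point): centre of the blue dot on the dial, 38 mm from the axis; it is at the pointer when joint dial reads 4.8 rad plus any whole turns. From here the dial turns freely clockwise for less than one turn, until the lock drops by itself; where that is is not marked. A small brass pin in a black slot on the box's top then jumps 10 mm towards the box's -x.
- dial (a joint): dial angle in rad, counter-clockwise from above positive; it has no end and counts on over whole turns. At 0 the crank arm points to the yellow pointer. It starts between -1.5 and 1.5. It takes about 0.06 N m to turn, 0.16 when dragging both hidden wheels. Once the lock has dropped the dial cannot turn either way (0.1 rad of play).
- crank (a joint): how far the sprung crank arm is bent relative to the dial, rad, counter-clockwise positive, 0 unloaded. Stiffness 2 N m/rad: 0.08 in ordinary turning, and beyond 0.3 rad either way (0.6 N m, 18 N at the knob) the lock is being forced.
- spinner_grip (a point): grip point of the red crank knob, an upright round knob 18 mm in diameter and 34 mm high that spins freely on the crank arm, 34 mm from the dial's axis. The point is on the knob's axis, 10.5 mm below its top, 23.5 mm above the steel arm, 132 mm above the worktop. It circles the dial's axis at the angle dial + crank, measured from the box's +x.
- cover_grip (a point): centre of the black grip block on the aluminium cover, 56 mm along the box's x, 14 mm along its y, 30 mm high; the point is 8.5 mm below its top and 21.5 mm above the cover, 116 mm above the worktop.
- cover (a joint): how far the cover has slid, m: 0 shut, 0.12 fully open against its end stop, sliding along the box's -y. Stiff runner, 3 N. It cannot move more than about 2 mm while the lock is shut.
- mug: loose blue mug, 80 mm across, 92 mm high, origin under its centre; beside the box's +y end
- pill_jar: loose amber pill jar, 48 mm across, 75 mm high, behind (+x) the box
- spice_can: loose red can, 54 mm across, 85 mm high, behind (+x) the box
- spoon: loose wooden spoon, 200 mm long, 20 mm thick, lying in front (-x) of the box
- moka_pot: loose aluminium moka pot, 92 mm across, 158 mm high, on the left
- bowl: loose white bowl, 130 mm across, 55 mm high, on the right
- oil_bottle: loose green bottle, 60 mm across, 190 mm high, far right

How it is judged (in metres and radians):
At the end, for the whole second after the job is handed in: the cover is fully open (slid at least 112 of its 120 mm) and at rest, the robot clear of everything (value of joint cover above 0.112 m and velocity of joint cover between -0.01 and 0.01 m/s); the robot touches nothing.
It fails at once if the sprung crank arm is bent more than 0.3 rad (the lock is forced) (value of joint crank above 0.3 rad or value of joint crank below -0.3 rad).
It fails at once if a bystander is moved more than 30 mm (distance of any of mug, pill_jar, spice_can, spoon, moka_pot, bowl, oil_bottle from where it was at the start of the episode above 0.03 m).
It also fails if it takes over 72 s, if anything falls off the work surface, if the arm or the gripper's body presses on something with over 40 N, if the wrist force passes 120 N, or if a joint passes its speed limit or range.

### The arm

A 6-joint arm with a two-finger parallel gripper is mounted at the origin on the work surface. World frame = base frame: x ahead of the robot, y to its left, z up, the work surface at z = 0. Lengths are in mm, angles in rad, forces in N, time in s.
With the tool pointing down it reaches from about 275 to 775 mm from the base axis. Payload 14.6 kg.
Tool frame: the origin (TCP) lies at the very end of the fingers, on their centre line; the grasp point (between the pads) lies 19 mm behind it (robot.grip_depth is the distance from the TCP to the grasp point, in mm); z points along the fingers, y is the direction in which the jaws open and shut (so a half turn about z gives the same grasp; the last joint's range is limited). The gripper opens to 85 mm and grips with 20 to 120 N. Pads are 22 mm wide; open, the fingers measure 114 mm over their backs; the gripper's body (76 mm by 85 mm) begins 54 mm behind the grasp point. The pads swing forward as they close: fully open they stand 13 mm farther back than shut.
Start: joints at [0.983, 0.263, -0.048, 1.259, 0, 1.415], TCP at [220.197, 476.594, 231.278] pointing down, gripper open.
Joint ranges: [-2.65, 2.65], [-0.89, 1.7], [-1.18, 1.37], [-2.13, 2.11], [-1.35, 1.29], [-3.14, 3.14]. Speed limits (rad/s): [1.89, 1.89, 2.57, 2.79, 3.14, 3.14].

### API

Orientations are given as a unit quaternion [w, x, y, z].
In Python, from bench import robot, solver, camera, camera_params, recognise gives the robot as it stands. The module is installed in compiled form; this text tells all that it offers. Calls block until the motion is done:
- robot.move_ptp(position, orientation): joint-space move of the TCP to a pose.
- robot.line_to(position, rotation=None, velocity=150): straight line of the TCP; rotation=None keeps the orientation; velocity is the mean speed in mm/s.
- robot.set_joints(angles): joint-space move.
- robot.gripper_to(opening, effort=None): opening from 0.0 (shut) to 1.0 (fully open); effort is the grip in N (None keeps the last); returns when the fingers have stopped.
- robot.dwell(seconds).
- solver.ik(position, orientation): joint angles nearest the present ones, or None.
- camera(name): name is "scene" or "side" or "wrist"; returns the picture (384x512x3 uint8, red, green, blue); there is no depth.
- camera_params(name): a dict with "fovy" (degrees; the focal length in pixels is half the picture's height over the tangent of half this angle, whatever the lens; pixels are square), "cx", "cy" (the principal point, pixels), "k1" (the pictures are not rectified: a ray, as slopes to the right and down, at radius r is drawn at 1 + k1 r^2 times it, then the intrinsics apply), "pose" (4x4, takes a point from camera to world coordinates); the wrist camera has in their place "mount" (4x4, takes a point from camera to tool coordinates, whose origin is the TCP and whose axes are the flange's). Camera axes: x right, y down, z forward; pixel columns grow to the right and rows downward; lengths in mm; the calibration is good to about 2 mm. A picture is of the moment at which its call begins: read the wrist's pose just before it. camera_params takes no time and is no camera call.
A pose or a line that the arm cannot do raises robot.Unreachable and nothing moves.
- robot.finish_job(): hands the job in, once; it reports no verdict.
Trained networks look in the newest picture that a camera, given by its name, has taken for a name from the list of things; names that differ only in an ending like _2 or _b are one class to them, and where a whole thing is asked for, a point or a joint stands for the part that bears it (a point fixed in the world has none). Each returns a list of dicts, best first, with "p" (0 to 1); they miss things now and then, are a little off and sometimes report something else, mostly with a low value. They report only what shows in the picture. A call takes as long as a camera call.
- recognise(target, camera): "pixel" ([column, row] in pixels, amid what is visible of it).
Readings, each from a call of its own:
- robot.current_time(): time.
- robot.current_joint_pos(): joint angles.
- robot.current_qd(): joint speeds.
- robot.current_tau(): joint torques, N m.
- robot.current_position(): TCP position.
- robot.current_tool_rot(): TCP orientation.
- robot.current_ft_force(): force on the tool from outside, world axes, zero at the start.
- robot.current_moment(): the same for the moment, N m.
- robot.current_width(): opening from 0.0 (shut) to 1.0 (fully open).
Only numpy, scipy, OpenCV 4.12 (cv2) and the standard library are available. Lean on these libraries where they do the work, as an engineer would, in place of code of your own. Each camera call takes 0.05 s, during which the arm holds its last target. There are 200 camera calls.

## Working session

There is one attempt and no reset: what is moved stays moved. The work goes in short steps, each a Python script; the robot and the scene stay as the last script left them, time stands still between calls to the robot, and variables do not carry over. Pictures are saved under pics/ and viewed, about 8 in all and at most 12, crops included, and the job is handed in when it is done.

```bash
mkdir -p pics; cat > h.py <<'E'
import numpy as np, cv2
from bench import robot, solver, camera, camera_params, recognise
from scipy.spatial.transform import Rotation as R
def campose(n):
    p=camera_params(n)
    if 'pose' in p: return p,np.array(p['pose'])
    q=robot.current_tool_rot(); T=np.eye(4); T[:3,:3]=R.from_quat([q[1],q[2],q[3],q[0]]).as_matrix(); T[:3,3]=robot.current_position()
    return p,T@np.array(p['mount'])
def K(p):
    f=192/np.tan(np.radians(p['fovy'])/2); return np.array([[f,0,p['cx']],[0,f,p['cy']],[0,0,1.]])
def ray(px,p,T):
    u=cv2.undistortPoints(np.array([[px]],float),K(p),np.array([p['k1'],0,0,0,0.]))[0,0]
    return T[:3,3],T[:3,:3]@np.array([u[0],u[1],1])
def atz(px,z,p,T):
    o,d=ray(px,p,T); return o+d*(z-o[2])/d[2]
def proj(P,p,T):
    Ti=np.linalg.inv(T); r=cv2.projectPoints(np.atleast_2d(np.array(P,float)),cv2.Rodrigues(Ti[:3,:3])[0],Ti[:3,3],K(p),np.array([p['k1'],0,0,0,0.]))[0]; return r[:,0]
def save(n,im): cv2.imwrite('pics/'+n+'.png',im[:,:,::-1])
E
python3 - <<'E'
from h import *
np.set_printoptions(precision=1,suppress=True)
print(robot.current_time(),robot.current_position(),robot.current_tool_rot())
ims=[]
for n in('scene','side'):
    p,T=campose(n); im=camera(n); ims.append(im); print(n,p['fovy'],p['k1'],T[:3,3])
    for t,z in(('spinner_grip',132),('cover_grip',116),('pointer',91),('red_mark',98),('blue_mark',98),('dial_axis',132),('mug',46),('lockbox',60),('pill_jar',37),('spice_can',42),('spoon',10),('moka_pot',79),('bowl',27),('oil_bottle',95)):
        try: print(n,t,[(np.array(r['pixel']),round(r['p'],2),atz(r['pixel'],z,p,T)) for r in recognise(t,n)[:2]])
        except Exception as e: print(t,e)
    save(n,im)
E
```

```text
0.0 [220.  476.4 230.8] [-0.   0.2  1.  -0. ]
scene 49.68244030580453 -0.10844576719284829 [1447.9  183.7 1005. ]
scene spinner_grip [(array([259.8, 177.8]), 0.48, array([552. ,  45.5, 132. ]))]
scene cover_grip [(array([218.3, 181.9]), 0.83, array([576.7, -78.7, 116. ]))]
scene pointer [(array([240.7, 195.2]), 0.67, array([595.9,  -5.3,  91. ]))]
scene red_mark [(array([268.5, 185.9]), 0.63, array([547.8,  72.6,  98. ])), (array([218.1, 183.1]), 0.2, array([564.4, -83.4,  98. ]))]
scene blue_mark [(array([265. , 189.1]), 0.91, array([563.4,  64.2,  98. ]))]
scene dial_axis [(array([270.5, 187.8]), 0.97, array([588.3,  83.8, 132. ])), (array([241.7, 191.7]), 0.55, array([619.7,   3.2, 132. ]))]
scene mug [(array([313.3, 210.8]), 0.68, array([578.3, 219.3,  46. ]))]
scene lockbox [(array([242.5, 193.5]), 0.64, array([558.7,  -7.6,  60. ]))]
scene pill_jar [(array([253.3, 228.5]), 0.74, array([673.7,  48.1,  37. ]))]
scene spice_can [(array([199.9, 226.6]), 0.75, array([ 700. , -109.6,   42. ])), (array([257. , 179.4]), 0.74, array([469. ,  23.4,  42. ]))]
scene spoon []
scene moka_pot
[... 963 characters left out ...]
79, array([512.5,  28.9, 132. ]))]
side mug [(array([210.9, 178.2]), 0.8, array([586. , 234.1,  46. ]))]
side lockbox [(array([249.2, 210.2]), 0.64, array([545.5, -16.6,  60. ]))]
side pill_jar [(array([260.9, 186.3]), 0.56, array([698.3,  69.1,  37. ]))]
side spice_can [(array([296.8, 203.5]), 0.56, array([711.8, -97.2,  42. ]))]
side spoon [(array([204.6, 233.1]), 0.7, array([392.6,  45.8,  10. ])), (array([336. , 341.1]), 0.18, array([ 379.3, -497.4,   10. ]))]
side moka_pot [(array([144.7, 152. ]), 0.81, array([480.9, 529.4,  79. ]))]
side bowl [(array([333.6, 339.5]), 0.88, array([ 368.3, -494.1,   27. ]))]
side oil_bottle [(array([361.3, 282.2]), 0.81, array([ 522.1, -466.2,   95. ]))]
```

```bash
python3 - <<'E'
from h import *
np.set_printoptions(precision=2,suppress=True)
p=camera_params('wrist'); print(p)
q=[0,0,1,0]
for z in (450,400,350,300):
    try: robot.move_ptp([480,20,z],q); break
    except robot.Unreachable: print('no',z)
print(robot.current_time(),robot.current_position(),robot.current_joint_pos())
p,T=campose('wrist'); im=camera('wrist'); save('w1',cv2.resize(im,(800,600)))
for t,z in(('spinner_grip',132),('cover_grip',116),('pointer',91),('red_mark',98),('blue_mark',98),('dial_axis',98),('spoon',10),('mug',46),('pill_jar',37),('spice_can',42)):
    print(t,[(np.array(r['pixel']),round(r['p'],2),atz(r['pixel'],z,p,T)) for r in recognise(t,'wrist')[:2]])
save('s2',cv2.resize(camera('scene')[130:270,150:350],(800,560)))
E
```

```text
{'fovy': 63.45853603868962, 'cx': 250.64633647174875, 'cy': 190.6148718811212, 'k1': -0.04758150279328251, 'mount': array([[  -0.  ,   -0.96,   -0.26,   65.83],
       [   1.  ,   -0.  ,   -0.  ,   -0.2 ],
       [   0.  ,   -0.26,    0.96, -143.18],
       [   0.  ,    0.  ,    0.  ,    1.  ]])}
3.55 [479.99  20.54 449.78] [-0.13  0.23  0.5   1.84  0.   -0.13]
spinner_grip [(array([259.6, 197.3]), 0.47, array([551.11,  33.59, 132.  ]))]
cover_grip [(array([185.5, 254. ]), 0.64, array([656.22, -90.64, 116.  ])), (array([190.6, 185.6]), 0.61, array([536.57, -75.69, 116.  ]))]
pointer [(array([232.1, 184.1]), 0.56, array([540.38, -11.22,  91.  ]))]
red_mark [(array([278.5, 192.4]), 0.55, array([552.74,  65.83,  98.  ]))]
blue_mark [(array([280.2, 188.1]), 0.69, array([545.37,  68.46,  98.  ]))]
dial_axis [(array([187.4, 187.4]), 0.19, array([544.26, -84.76,  98.  ])), (array([278.9, 191.5]), 0.18, array([551.19,  66.46,  98.  ]))]
spoon [(array([294.7,  98.8]), 0.87, array([401.53,  99.28,  10.  ]))]
mug [(array([358.2, 201.9]), 0.6, array([585.53, 219.24,  46.  ]))]
pill_jar [(array([259.3, 249.7]), 0.58, array([686.62,  36.71,  37.  ]))]
spice_can [(array([185.5, 256.3]), 0.87, array([ 698.77, -108.09,   42.  ])), (array([280.1, 189.8]), 0.48, array([563.46,  73.85,  42.  ]))]
```

View pics/w1.png

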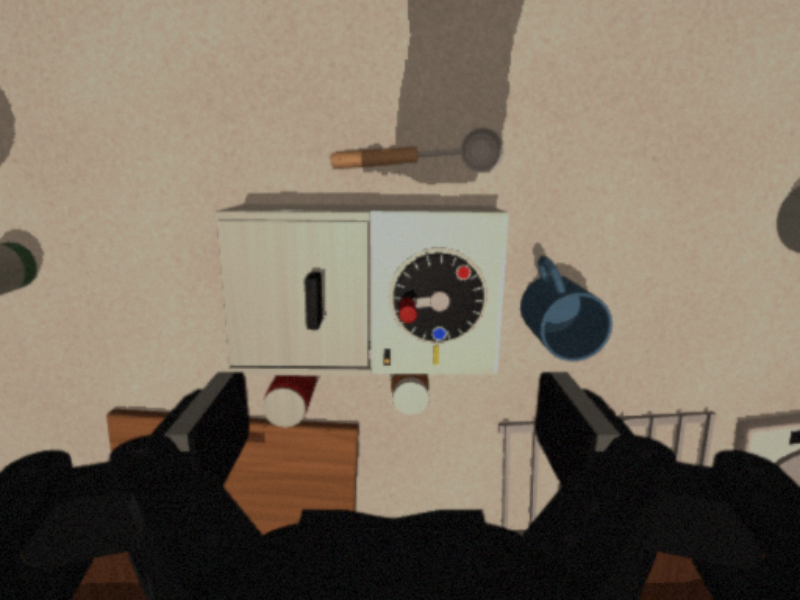

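The wrist view shows the box nearly square to the robot. In 800x600 pixels, the dial centre is about (439,297), the pointer (436,353), the knob (408,314), the cover grip (314,300), the spoon in front at row 150 and the mug at (568,320). Next I'll take a closer look with the camera on the pointer side.

```bash
python3 - <<'E'
from h import *
np.set_printoptions(precision=2,suppress=True)
p,T=campose('wrist'); s=1.5625
for n,px,z in (('BL',(230,368),90),('BR',(498,373),90),('FR',(506,212),90),('FL',(220,210),90),('dial',(439,297),97),('ptr',(436,346),91),('knobtop',(408,314),142),('grip',(314,299),124),('red',(463,272),97),('blue',(439,334),97)):
    print(n,atz(np.array(px)/s,z,p,T))
# close view, camera on +x side, yaw offset
def q(a): r=R.from_euler('z',a)*R.from_quat([1,0,0,0]); v=r.as_quat(); return [v[3],v[0],v[1],v[2]]
for a in (0.3,-0.3):
    j=solver.ik([550,60,270],q(a)); print(a,None if j is None else np.array(j))
E
```

```text
BL [ 634.18 -163.23   90.  ]
BR [639.96 138.91  90.  ]
FR [460.48 136.8   90.  ]
FL [ 458.11 -158.12   90.  ]
dial [549.28  69.28  97.  ]
ptr [607.    68.03  91.  ]
knobtop [554.16  35.02 142.  ]
grip [544.01 -58.93 124.  ]
red [522.17  93.73  97.  ]
blue [590.82  70.36  97.  ]
0.3 [-0.04  0.3   0.12  1.38  0.    2.8 ]
-0.3 [-0.04  0.3   0.12  1.38  0.   -2.88]
```

```bash
cat >> h.py <<'E'
def q(a): v=(R.from_euler('z',a)*R.from_quat([1,0,0,0])).as_quat(); return [v[3],v[0],v[1],v[2]]
YAW=0.35
E
python3 - <<'E'
from h import *
np.set_printoptions(precision=2,suppress=True)
robot.move_ptp([565,55,250],q(YAW)); print(robot.current_time(),robot.current_joint_pos())
p,T=campose('wrist'); im=camera('wrist'); save('w2',cv2.resize(im,(800,600)))
for t,z in(('spinner_grip',132),('pointer',91),('red_mark',98),('blue_mark',98)):
    print(t,[(np.array(r['pixel']),round(r['p'],2),atz(r['pixel'],z,p,T)) for r in recognise(t,'wrist')[:2]])
print(robot.current_ft_force())
E
```

```text
6.5833 [-0.05  0.33  0.11  1.34 -0.    2.74]
spinner_grip [(array([265.5, 203.5]), 0.73, array([554.98,  36.22, 132.  ]))]
pointer [(array([285.7, 197.8]), 0.93, array([556.19,  12.64,  91.  ])), (array([230.9, 187.1]), 0.69, array([547.71,  68.63,  91.  ]))]
red_mark [(array([230.9, 186.6]), 0.95, array([550.06,  68.99,  98.  ]))]
blue_mark [(array([231.9, 179.8]), 0.61, array([556.87,  70.32,  98.  ]))]
[-0.13  1.06  0.66]
```

View pics/w2.png

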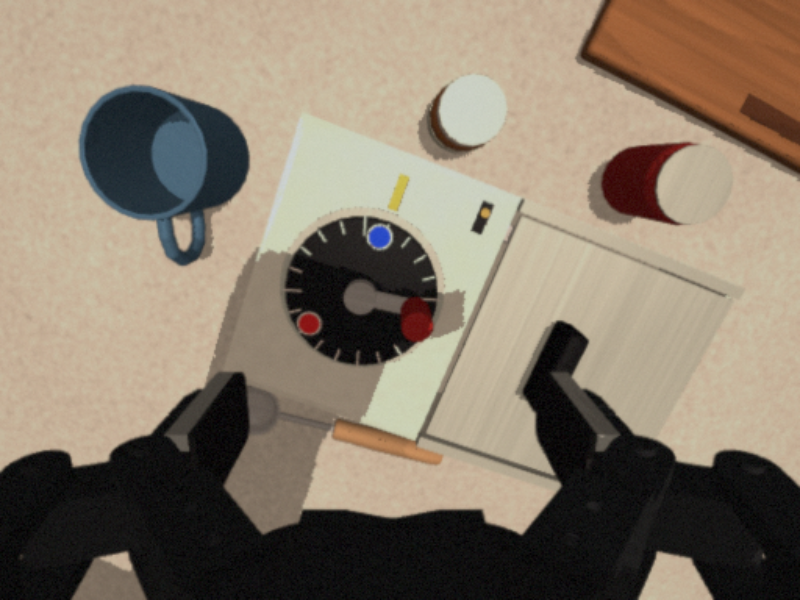

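The pointer side is now in clear view. Dial centre is about (362,291), blue (379,237), red (309,323), pointer tip (396,209), knob top (417,326) and brass pin (485,213), at the +x end of its slot.

```bash
python3 - <<'E'
from h import *
np.set_printoptions(precision=2,suppress=True)
p,T=campose('wrist'); s=1.5625
r={}
for n,px,z in (('dial',(362.5,291),97),('red',(309,323),97),('blue',(379,237),97),('ptr',(396,209),91),('knobtop',(417,326),142),('hub',(361,297),108),('grip_front',(531,392),120),('cornerBmid',(522,202),90),('cornerB',(304,114),90)):
    r[n]=atz(np.array(px)/s,z,p,T); print(n,r[n])
for n in('red','blue','ptr','knobtop'):
    d=r[n]-r['dial']; print(n,np.hypot(*d[:2]),np.arctan2(d[1],d[0]))
E
```

```text
dial [550.47  68.14  97.  ]
red [518.62  93.5   97.  ]
blue [586.19  69.86  97.  ]
ptr [605.23  65.71  91.  ]
knobtop [553.85  35.14 142.  ]
hub [549.48  68.1  108.  ]
grip_front [531.2  -50.46 120.  ]
cornerBmid [636.06  -5.95  90.  ]
cornerB [638.91 136.07  90.  ]
red 40.71657863985491 2.469138057458787
blue 35.76203920519932 0.04817971793269689
ptr 54.81609128755691 -0.044393064511523236
knobtop 33.174557904630205 -1.4687500158893347
```

```bash
cat >> h.py <<'E'
import json,os
ST='st.json'
def load(): return json.load(open(ST))
def store(s): json.dump(s,open(ST,'w'))
BY=-0.018   # box yaw
def pos(s,k): # k: knob angle (dial+crank)
    return [s['ax']+34*np.cos(k+BY), s['ay']+34*np.sin(k+BY), s['z']]
def forces(s,k):
    f=np.array(robot.current_ft_force())-np.array(s['f0']); w=k+BY
    return f[:2]@[np.cos(w),np.sin(w)], f[:2]@[-np.sin(w),np.cos(w)], f[2]
def turn(s,to,step=0.2,v=50,lim=9,log=4):
    """turn the knob to angle `to`; returns True if the tangential force limit stopped it"""
    i=0; sg=np.sign(to-s['k'])
    while abs(to-s['k'])>1e-6:
        k=s['k']+sg*min(step,abs(to-s['k']))
        robot.line_to(pos(s,k),velocity=v); s['k']=k; store(s)
        r,t,z=forces(s,k)
        if i%log==0: print('k %.2f rad %.1f tan %.1f z %.1f'%(k,r,t,z))
        i+=1
        if abs(t)>lim: print('STOP k %.2f rad %.1f tan %.1f t %.1f'%(k,r,t,robot.current_time())); return True
    return False
E
python3 - <<'E'
from h import *
np.set_printoptions(precision=2,suppress=True)
s=dict(ax=549.8,ay=68.5,z=113.5,k=-1.45,f0=[0,0,0])
P=pos(s,s['k']); robot.gripper_to(0.6)
robot.move_ptp([P[0],P[1],175],q(YAW)); robot.line_to(P,velocity=80)
s['f0']=list(map(float,robot.current_ft_force())); print('f0',s['f0'],robot.current_position())
robot.gripper_to(0.0,25); print(robot.current_width(),forces(s,s['k']),robot.current_time())
store(s); save('w3',cv2.resize(camera('wrist'),(640,480)))
if robot.current_width()>0.1: turn(s,-2.45,step=0.1,v=30,log=1); print(robot.current_time())
E
```

```text
f0 [0.2812397694584072, 0.4925716624363321, 0.37343705050383375] [553.65  34.69 114.03]
0.20360032104803885 (np.float64(-4.5798226967702), np.float64(-2.709183937182045), np.float64(4.673384387893234)) 8.9833
k -1.55 rad -5.1 tan -0.1 z 3.1
k -1.65 rad -4.9 tan 0.9 z 3.0
k -1.75 rad -4.8 tan 0.7 z 4.3
k -1.85 rad -2.5 tan -0.2 z 4.9
k -1.95 rad -1.7 tan 3.3 z 5.4
k -2.05 rad 0.8 tan 3.6 z 6.1
k -2.15 rad 1.7 tan 2.6 z 7.0
k -2.25 rad 3.3 tan 3.9 z 8.9
k -2.35 rad 4.1 tan 3.7 z 8.4
k -2.45 rad 6.5 tan 4.0 z 9.9
11.7
```

View pics/w3.png

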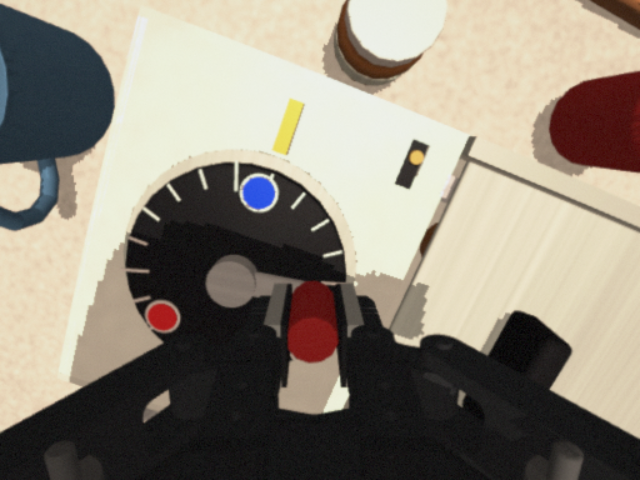

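```bash
python3 - <<'E'
s=open('h.py').read()
s=s.replace("        if i%log==0:","        w=k+BY; g=0.08*step/0.1; s['ax']+=g*r*np.cos(w); s['ay']+=g*r*np.sin(w); s['z']=float(np.clip(s['z']+0.03*z,113,116.5))\n        if i%log==0:").replace("'k %.2f rad %.1f tan %.1f z %.1f'%(k,r,t,z)","'k %.2f rad %.1f tan %.1f z %.1f ax %.1f %.1f %.1f'%(k,r,t,z,s['ax'],s['ay'],s['z'])")
open('h.py','w').write(s)
E
python3 - <<'E'
from h import *
np.set_printoptions(precision=2,suppress=True)
s=load(); print(np.array(robot.current_position())-pos(s,s['k']))
turn(s,-5.5,step=0.12,v=40,log=2); print(robot.current_time(), np.array(robot.current_position())-pos(s,s['k']),robot.current_width())
E
```

```text
[-0.05 -1.09  0.39]
k -2.57 rad 7.4 tan 4.1 z 12.6 ax 549.2 68.1 113.9
k -2.81 rad 2.1 tan 4.1 z 6.0 ax 548.7 67.9 114.3
k -3.05 rad 1.1 tan 3.9 z 2.5 ax 548.3 67.9 114.5
k -3.29 rad 1.0 tan 4.5 z -0.4 ax 548.1 67.9 114.5
k -3.53 rad 1.3 tan 3.4 z -0.9 ax 547.8 68.0 114.4
k -3.77 rad 2.7 tan 3.0 z 0.6 ax 547.4 68.2 114.5
k -4.01 rad 0.7 tan 3.7 z -0.9 ax 547.3 68.4 114.4
k -4.25 rad 1.9 tan 4.3 z 0.5 ax 547.1 68.7 114.4
k -4.49 rad 0.7 tan 2.8 z -0.8 ax 547.0 69.0 114.4
k -4.73 rad 0.9 tan 3.3 z -0.7 ax 547.0 69.2 114.3
k -4.97 rad 1.3 tan 5.5 z -0.9 ax 547.1 69.6 114.3
k -5.21 rad 1.5 tan 1.3 z -0.7 ax 547.2 69.7 114.3
k -5.45 rad 1.0 tan 2.8 z 0.3 ax 547.3 69.9 114.3
18.2 [-0.02 -0.04  0.08] 0.199322755738205
```

```bash
python3 - <<'E'
from h import *
s=load(); turn(s,-9.6,step=0.25,v=70,log=4); turn(s,-10.1,step=0.125,v=40,log=1); print(robot.current_time(),robot.current_width())
p,T=campose('wrist'); im=camera('wrist'); save('w4',cv2.resize(im,(800,600)))
for w in('red_mark','pointer'): print(w,recognise(w,'wrist')[:2])
A=np.array([s['ax'],s['ay']])
for th in (BY,): print('pred dot@ptr',proj([[*(A+38*np.array([np.cos(th),np.sin(th)])),97],[*(A+56*np.array([np.cos(th),np.sin(th)])),91],[*A,97]],p,T)*1.5625)
E
```

```text
k -5.75 rad 1.5 tan 4.3 z 0.1 ax 547.6 70.1 114.3
k -6.75 rad 1.5 tan 2.7 z -1.2 ax 548.7 69.8 114.1
k -7.75 rad 2.0 tan 3.2 z 0.9 ax 548.9 69.2 114.0
k -8.75 rad 0.1 tan 3.7 z 1.9 ax 548.6 68.5 114.2
k -9.60 rad -0.7 tan 5.5 z 1.0 ax 548.1 68.3 114.4
k -9.72 rad 1.1 tan 4.9 z 1.7 ax 548.0 68.3 114.5
k -9.85 rad 0.4 tan 4.9 z 1.8 ax 548.0 68.4 114.5
k -9.97 rad 1.8 tan 5.5 z 0.8 ax 547.8 68.5 114.5
k -10.10 rad 0.1 tan 5.0 z -0.1 ax 547.8 68.5 114.5
23.8083 0.197253403329247
red_mark [{'pixel': [304.0, 188.5], 'p': 0.74}]
pointer [{'pixel': [346.8, 169.2], 'p': 0.91}]
pred dot@ptr [[520.26941657 211.34967788]
 [538.18769542 158.93090532]
 [474.10803295 314.51233927]]
```

View pics/w4.png

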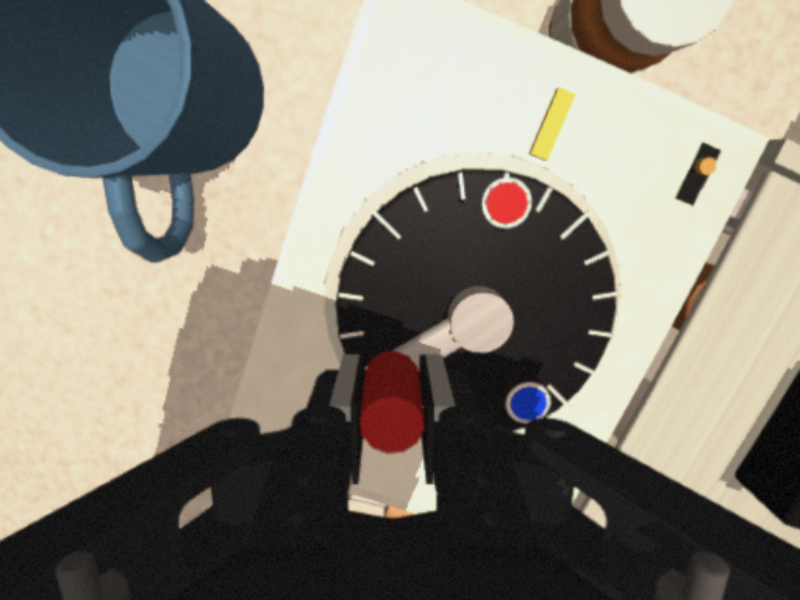

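Red dot is at (507,203), still slightly counter-clockwise of the pointer tip at (540,158). I'll advance the remaining ~0.13 rad, check by calculation, and begin the reverse.

```bash
cat >> h.py <<'E'
def markangle(s,col,name):
    """angle (box frame) of a coloured dot on the dial from the wrist camera, and of the pointer"""
    p,T=campose('wrist'); im=camera('wrist'); save(name,cv2.resize(im,(800,600)))
    h=cv2.cvtColor(im,cv2.COLOR_RGB2HSV); out=[]
    for lo,hi,r0,z in ((((0,150,180),(8,255,255)) if col=='red' else ((110,150,120),(130,255,255)))+(38,97), ((24,120,150),(35,255,255),66,91)):
        c=proj([[s['ax']+r0,s['ay'],z]],p,T)[0]
        m=cv2.inRange(h,lo,hi); yy,xx=np.nonzero(m); d=np.hypot(xx-c[0],yy-c[1])<45
        P=atz([xx[d].mean(),yy[d].mean()],z,p,T)[:2]-[s['ax'],s['ay']]
        out.append((int(d.sum()),round(float(np.hypot(*P)),1),round(float(np.arctan2(P[1],P[0])-BY),3)))
    return out
E
python3 - <<'E'
from h import *
s=load(); turn(s,-10.235,step=0.07,v=25,log=1)
print(markangle(s,'red','w5'),robot.current_time())
E
```

```text
k -10.17 rad 1.5 tan 6.5 z -0.5 ax 547.8 68.5 114.5
k -10.23 rad 0.7 tan 5.8 z 0.3 ax 547.8 68.5 114.5
[(498, 39.4, 0.046), (516, 67.9, 0.008)] 24.5083
```

```bash
python3 - <<'E'
from h import *
s=load(); turn(s,-10.26,step=0.07,v=25,log=1); robot.dwell(0.1)
turn(s,-2.0,step=0.25,v=70,log=4); turn(s,-1.5,step=0.125,v=40,log=1)
print(markangle(s,'blue','w6'),robot.current_time(),robot.current_width())
E
```

```text
k -10.26 rad 0.4 tan 8.1 z 0.2 ax 547.8 68.5 114.5
k -10.01 rad -0.3 tan 0.5 z -4.5 ax 547.8 68.5 114.4
k -9.01 rad -1.0 tan -0.8 z -0.4 ax 548.4 68.6 114.1
k -8.01 rad -0.7 tan 0.4 z -0.2 ax 548.8 69.2 114.1
k -7.01 rad -1.0 tan -0.5 z -0.6 ax 548.5 69.8 114.1
k -6.01 rad -0.1 tan -1.9 z 1.2 ax 547.9 69.9 114.2
k -5.01 rad 0.1 tan -1.0 z 0.2 ax 547.4 69.5 114.2
k -4.01 rad -1.0 tan -1.6 z 1.8 ax 547.6 68.7 114.3
k -3.01 rad 0.1 tan -1.2 z 0.9 ax 548.4 68.4 114.3
k -2.01 rad -0.7 tan -2.3 z 0.4 ax 549.0 69.0 114.3
k -1.88 rad -0.1 tan -3.7 z -1.1 ax 549.0 69.0 114.2
k -1.75 rad -0.7 tan -3.3 z 0.3 ax 549.0 69.0 114.2
k -1.62 rad -1.7 tan -3.7 z -0.9 ax 549.0 69.2 114.2
k -1.50 rad -1.6 tan -3.2 z -1.3 ax 549.0 69.4 114.1
[(480, 37.2, -0.043), (491, 66.5, 0.002)] 35.2667 0.20117417330687823
```

View pics/w6.png

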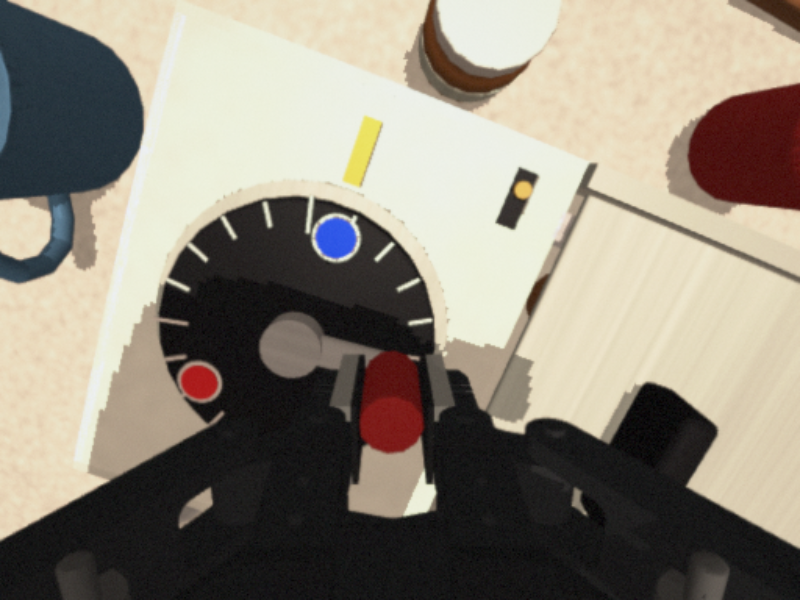

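Blue is at (337,238), about 0.05 rad short of the pointer. I'll nudge it onto the mark, then turn clockwise and feel for the stop.

```bash
python3 - <<'E'
from h import *
s=load(); turn(s,-1.44,step=0.06,v=25,log=1); print(markangle(s,'blue','w7'))
hit=turn(s,-7.9,step=0.08,v=60,lim=9,log=6)
if hit: 
    robot.line_to(pos(s,s['k']+0.12),velocity=40); s['k']+=0.12; store(s); print('eased',forces(s,s['k']))
camera('wrist'); save('w8',cv2.resize(camera('wrist'),(640,480))); print(robot.current_time())
E
```

```text
k -1.44 rad -2.1 tan -3.6 z -1.3 ax 549.0 69.3 114.1
[(471, 37.2, 0.003), (482, 66.3, 0.003)]
k -1.52 rad -2.4 tan 0.1 z -2.1 ax 549.0 69.5 114.1
k -2.00 rad 1.4 tan 2.2 z 1.6 ax 548.9 68.8 114.2
k -2.48 rad 1.3 tan 1.3 z 0.6 ax 548.7 68.6 114.3
k -2.96 rad 0.6 tan 2.8 z 0.8 ax 548.3 68.4 114.3
k -3.44 rad 1.8 tan 1.4 z 0.6 ax 547.9 68.5 114.3
STOP k -3.68 rad 0.1 tan 10.2 t 42.6
eased (np.float64(-0.18135480623646424), np.float64(6.125759495460221), np.float64(-1.783436938373768))
42.9167
```

View pics/w8.png

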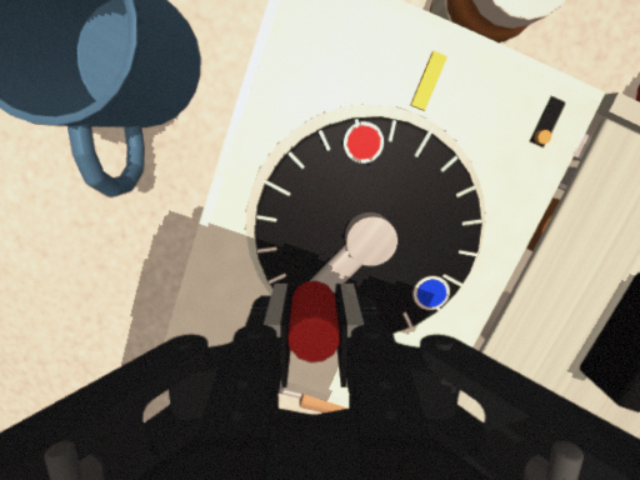

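The pin at (544,136) has jumped to the -x end of its slot, so the lock has dropped. I'll release the knob and go to the cover.

```bash
python3 - <<'E'
from h import *
np.set_printoptions(precision=2,suppress=True)
s=load(); robot.gripper_to(0.45); P=robot.current_position(); robot.line_to([P[0],P[1],190],velocity=200)
robot.move_ptp([560,-59,210],q(BY)); print(robot.current_time(),robot.current_joint_pos())
p,T=campose('wrist'); np.save('T.npy',T); im=camera('wrist'); save('w9',cv2.resize(im,(800,600)))
print([(r['pixel'],r['p'],atz(r['pixel'],116,p,T)) for r in recognise('cover_grip','wrist')[:2]])
A=[548.8,69.0]; 
print(proj([[544,-59,124.5]],p,T)*1.5625)
E
```

```text
44.4333 [-0.25  0.34 -0.    1.23  0.    2.91]
[([271.7, 180.7], 0.83, array([570.19, -76.53, 116.  ]))]
[[390.47 338.13]]
```

View pics/w9.png

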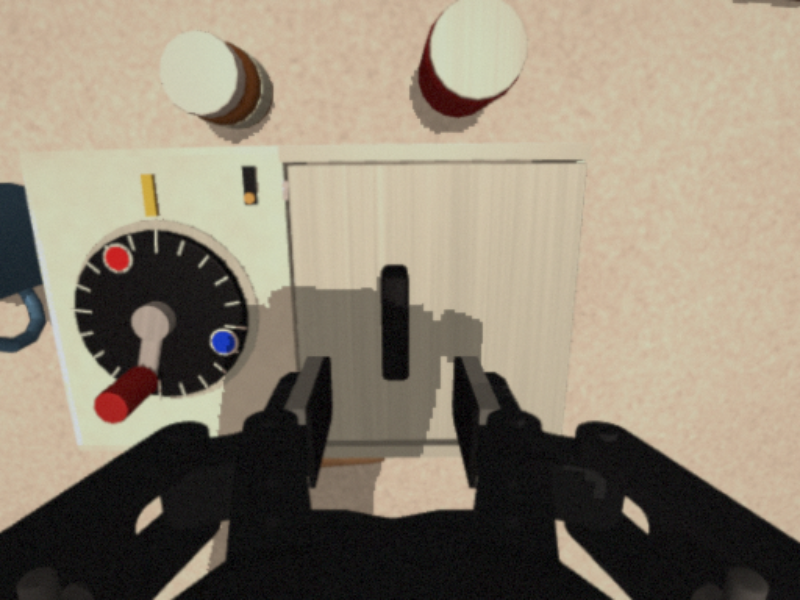

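Grip top is centred at about (395,330), between the fingers in y. That gives roughly (546.5,-60.5) mm, which agrees with the earlier estimate.

```bash
python3 - <<'E'
from h import *
np.set_printoptions(precision=2,suppress=True)
g=np.array([546.5,-60.5]); d=np.array([np.sin(BY),-np.cos(BY)]); z=99
robot.line_to([*g,140],velocity=120); robot.line_to([*g,z],velocity=60)
f0=np.array(robot.current_ft_force()); robot.gripper_to(0.0,40); print('w',robot.current_width(),np.array(robot.current_ft_force())-f0)
P=np.array(robot.current_position())
x=0
for x in (15,60,110,114,116,118,120,122,124):
    robot.line_to([*(g+x*d),z],velocity=70 if x<111 else 20)
    f=np.array(robot.current_ft_force())-f0; print(x,f)
    if np.linalg.norm(f[:2])>40 or (x>=114 and f[1]>20): break
save('w10',cv2.resize(camera('wrist'),(640,480)))
robot.gripper_to(0.5); P=robot.current_position(); print(P); robot.line_to([P[0],P[1],250],velocity=150)
robot.dwell(0.2)
print(robot.current_time(),robot.current_ft_force())
save('w11',cv2.resize(camera('wrist'),(640,480)))
E
```

```text
w 0.1523034090174488 [-1.58  0.25  5.78]
15 [ 0.38 -1.85  5.23]
60 [ 4.83 -2.56  4.62]
110 [ 7.37 -3.04  2.24]
114 [8.08 0.4  2.09]
116 [8.68 0.02 2.17]
118 [7.49 0.2  2.92]
120 [9.19 4.4  3.53]
122 [10.91 18.34  6.01]
124 [13.02 31.52 10.82]
[ 543.94 -184.71   98.79]
51.8667 [ 0.55 -0.01 -0.19]
```

View pics/w11.png

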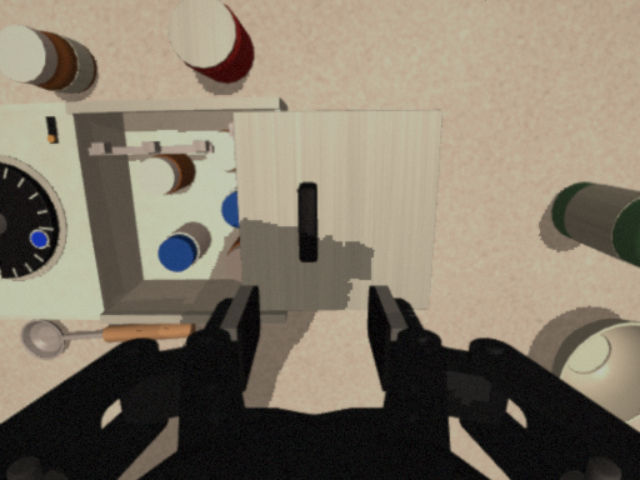

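The box is open. The cover grip is at (308,222) and was driven against its end stop. The fingers are free, and the objects in view are undisturbed.

```bash
python3 - <<'E'
from h import *
p,T=campose('wrist'); print(atz(np.array([308,222])*0.8,124,p,T)); robot.finish_job(); print(robot.current_time())
E
```

```text
[ 549.93481357 -181.67488329  124.        ]
the job is handed in; nothing more can be done
the job is handed in; nothing more can be done
```

The lockbox is unlocked, the aluminium cover is fully open and the job is handed in, at about 52 s of the 72 s allowed. No verdict was reported.

- **Combination:** I turned the dial clockwise to red on the second pass and stopped about 0.04 rad short. A final nudge of about 0.025 rad followed, which I did not re-measure. Then counter-clockwise to blue on the second pass, where the camera showed it at the pointer. Then clockwise until the lock dropped.
- **Lock drop:** The tangential force at the knob jumped to 10.2 N and I stopped there. That is about 0.17 rad of crank bend, against the 0.3 rad limit. The picture showed the brass pin at the -x end of its slot.
- **Cover:** I slid it until the force rose against its end stop, reaching about 31 N at the wrist. After release, the camera put the grip about 121 mm from where it started, allowing a couple of millimetres of error. The gripper was open and clear, and the force reading was close to zero.
- **Bystanders:** The last picture showed the spoon, pill jar, can, bottle and bowl apparently undisturbed. I did not measure their positions again, and the mug and moka pot were out of that view.
- **Disagreements:**
  - The recogniser's labels for the pointer and the cover grip were sometimes wrong, so I measured those from the pictures.
  - My first estimate of the dial axis was about 2 mm off; I corrected it from the radial forces while turning.

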